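Load the take-up spool on the bench winder and set its brake

TASK

Put the empty wide spool on the upright spindle of the bench winder, fully down on its seat, and let go of it. Then set the spool brake: turn the winder's knob clockwise (seen from above) until it clicks over into its second position, about 60 degrees on, and stays there. Leave the slim spool, the bottle and the screwdriver where they are.

Things in the scene. Friction and masses are not known exactly. Their poses are not given: they have to be found in the camera images.
- winder: The bench winder, fixed to the bench: a low grey housing 110 (x) by 270 (y) by 30 mm high, with the spindle near its +y end and the knob near its -y end, 150 mm apart. Origin: centre of its underside; x and y along its short and long sides, z up.
- spindle_seat (a point): Centre of the top face of the seat, an aluminium disc 48 mm across that stands 12 mm above the housing (42 mm above the bench). The spool's lower flange must rest on it. The steel spindle rises from here: 14 mm diameter, 48 mm tall, the upper 10 mm tapering to 5 mm. Axes as the winder's.
- spindle_tip (a point): Top end of the spindle, on its axis, 48 mm above the seat.
- brake_knob (a joint): Turn of the brake knob in rad, growing clockwise seen from above, 0 to 1.1 between its stops. An over-centre spring snaps it to either stop: 0 (brake off, where it starts) or 1.1 (brake set). Dead centre is at 0.55; it takes about 0.15 N m to turn.
- knob_grip (a point): On the axis of the brake knob, 50 mm above the bench: an aluminium disc 48 mm across and 8 mm high on the housing, with an upright black grip bar on it 46 mm long (point x axis), 12 mm thick (y) and 22 mm high, top 60 mm above the bench. A white line on the bar marks its pointing end (-x); two white dots on the housing mark its two positions. Axes turn with the knob.
- spool: The empty wide spool to be loaded, grey plastic, about 60 g, standing upright on the bench: two flanges 60 mm across and 6 mm thick, on a core 32 mm across, 40 mm high overall, through bore 18 mm. The same either way up. Origin: centre of its underside, z along its axis.
- spool_center (a point): The middle of the wide spool, on its axis, 20 mm above its underside.
- slim_spool: Bystander: a slimmer, taller grey spool, flanges 42 mm across, 60 mm high, bore only 10 mm (does not fit the spindle), upright on the bench. Origin: centre of its underside.
- bottle: Bystander: a white plastic bottle 54 mm across and 120 mm tall, upright, beyond the winder. Origin: centre of its underside.
- screwdriver: Bystander: a screwdriver lying flat on the bench to the robot's right. Origin: under its middle.
Not all that is in view belongs to the job. What is shaped like the spool but orange or purple is not meant.

How it is judged:
On the way, in this order (a step that is already met when the one before it is completed fails the run):
1. the wide spool is on the spindle, down on the seat, and let go, with the brake still off (horizontal distance between spool_center and spindle_seat below 0.005 m and z of spool_center in the frame of spindle_seat below 0.0235 m and angle between the z axis of spool and the z axis of winder, either way round below 0.07 rad and contact force between the fingers and spool below 0.3 N), for 0.2 s.
2. the knob has clicked over into its second position (value of joint brake_knob above 0.95 rad), for 0.2 s.
At the end, for the whole second after the job is handed in: The wide spool stands at rest on the spindle, flush on its seat (underside within 3.5 mm of the seat, centred within 5 mm, tilted under 4 degrees), and the knob stays in its second position (above 0.95 rad), put there after the spool was let go (horizontal distance between spool_center and spindle_seat below 0.005 m and z of spool_center in the frame of spindle_seat below 0.0235 m and angle between the z axis of spool and the z axis of winder, either way round below 0.07 rad and linear speed of spool below 0.02 m/s and value of joint brake_knob above 0.95 rad); the robot touches nothing.
It fails at once if the slim spool is moved by more than 30 mm (distance of slim_spool from where it was at the start of the episode above 0.03 m).
It fails at once if the bottle is moved by more than 30 mm (distance of bottle from where it was at the start of the episode above 0.03 m).
It fails at once if the screwdriver is moved by more than 30 mm (distance of screwdriver from where it was at the start of the episode above 0.03 m).
It also fails if it takes over 53 s, if anything falls off the work surface, if the arm or the gripper's body presses on something with over 40 N, if the wrist force passes 120 N, or if a joint passes its speed limit or range.

ROBOT

A 6-joint arm with a two-finger parallel gripper is mounted at the origin on the work surface. World frame = base frame: x ahead of the robot, y to its left, z up, the work surface at z = 0. Lengths are in m, angles in rad, forces in N, time in s.
With the tool pointing down it reaches from about 0.25 to 0.725 m from the base axis. Payload 4 kg.
Tool frame: the origin (TCP) lies at the very end of the fingers, on their centre line; the grasp point (between the pads) lies bot.hold_point_z behind it (bot.hold_point_z is the distance from the TCP to the grasp point, in m); z points along the fingers, y is the line along which they close (so a half turn about z gives the same grasp; the last joint's range is limited). The gripper opens to 85 mm and grips with 20 to 120 N. Pads are 22 mm wide; open, the fingers measure 114 mm over their backs; the gripper's body (76 mm by 85 mm) begins 54 mm behind the grasp point. The pads swing forward as they close: fully open they stand 13 mm farther back than shut.
Start: joints at [-1.256, 0.241, 0.005, 1.335, 0, 1.571], TCP at [0.155, -0.475, 0.231] pointing down, gripper open.
Joint ranges: [-2.72, 2.72], [-1.05, 1.87], [-1.09, 1.28], [-1.99, 2.15], [-1.42, 1.44], [-3.14, 3.14]. Speed limits (rad/s): [2.79, 2.79, 3.14, 3.14, 3.14, 3.14].

INTERFACE

Orientations are given as a unit quaternion [w, x, y, z].
In Python, from station import get_obs, read_camera, bot gives the robot as it stands.
- The arm moves only by the shell command python3 -m jog 'ROWS' [OPENING] [FORCE]. ROWS is a JSON object of lists of equal length, an entry for each row: "xyz": the shift along the tool's x, y, z in units of 40 mm (1.0 is 40 mm), a list of three; "dr": the turn, a rotation vector about the tool's x, y, z in units of 5 degrees (1.0 is 5 degrees), a list of three. In form: {"xyz": [[tx, ty, tz], ...], "dr": [[wx, wy, wz], ...]}. A call has 1 to 10 rows; each row is the pose to reach, as a shift and turn from the pose commanded when the call began, along the tool's axes at that moment; what a row does not reach only later rows make up. A row lasts 1/12 s, in which the tool goes at most 41.7 mm and 7.16 degrees, less where a joint would pass 70% of its speed; a pose out of reach is approached as far as the arm can. A call with a gripper value outside its range is refused whole. OPENING is the closure in counts, from 0 (fully open) to 255 (shut), set as the call begins (- or left out, the last holds). The fingers move at their own pace and stop on an object; FORCE is the grip in N (left out, the last holds). Time passes only in rows, so rows that repeat a pose let the fingers close. It gives the time, the measured TCP pose, the force, the opening and the grip force at its end, in the units of the state.
- get_obs(): the state, without advancing time (a new reading comes with each control period).
- read_camera(name): name is "scene" or "top" or "wrist"; returns a dict with "color" (420x560x3 uint8, red, green, blue), "K" (3x3 intrinsics, pixels), "world_to_cam" (4x4, takes a point from world to camera coordinates); the wrist camera has in their place "T_tool_cam" (4x4, takes a point from camera to tool coordinates, whose origin is the TCP and whose axes are the flange's). Camera axes: x right, y down, z forward; pixel columns grow to the right and rows downward; lengths in m; the calibration is good to about 2 mm. A picture is of the moment at which its call begins: read the wrist's pose just before it. There is no depth.
- bot.sign_off(): hands the job in; it is judged then, once.
The state is a dict: "t": time; "q": joint angles; "joint_velocities": joint speeds; "effort": joint torques, N m; "tcp_pos": TCP position; "eef_rot": TCP orientation; "ft_force": force on the tool from outside, world axes, zero at the start; "moment": the same for the moment, N m; "finger_gap": opening from 0.0 (shut) to 1.0 (fully open); "finger_force": force on a finger pad.
Only numpy, scipy, OpenCV 4.12 (cv2) and the standard library are available. Lean on these libraries where they do the work, as an engineer would, in place of code of your own. Each camera call takes 0.05 s, during which the arm holds its last target. There are 200 camera calls.

## Working session

There is one attempt and no reset: what is moved stays moved. The work goes in short steps, Python scripts to look and compute and a shell command to move; the robot and the scene stay as the last step left them, time stands still between calls to the robot, and variables do not carry over. Pictures are saved under pics/ and viewed, at most 10 in all, crops included, and the job is handed in when it is done.

```bash
mkdir -p pics; ls
python3 - <<'E'
from station import get_obs, read_camera, bot
import cv2, numpy as np
o=get_obs(); print({k:np.round(v,3).tolist() for k,v in o.items()}); print(bot.hold_point_z)
for n in("top","scene"):
    c=read_camera(n); cv2.imwrite(f"pics/{n}0.png",c["color"][:,:,::-1]); np.savez(f"{n}0.npz",**c)
    print(n,np.round(c["K"],1).tolist(),np.round(c["world_to_cam"],3).tolist())
E
```

```text
pics
{'t': 0.0, 'q': [-1.256, 0.241, 0.004, 1.335, -0.0, 1.571], 'joint_velocities': [-0.002, -0.0, -0.0, -0.001, -0.001, 0.0], 'effort': [-0.0, -37.232, 25.241, 0.017, -0.0, 0.0], 'tcp_pos': [0.155, -0.475, 0.23], 'eef_rot': [-0.001, 0.988, 0.157, -0.0], 'ft_force': [-0.228, -0.28, -0.822], 'moment': [-0.015, 0.012, 0.031], 'finger_force': 0.0, 'finger_gap': 1.0}
0.0187
top [[432.2, 0.0, 283.1], [0.0, 432.2, 211.9], [0.0, 0.0, 1.0]] [[-0.03, -0.999, -0.025, -0.038], [-0.993, 0.032, -0.11, 0.553], [0.11, 0.021, -0.994, 1.129], [0.0, 0.0, 0.0, 1.0]]
scene [[438.7, 0.0, 281.4], [0.0, 438.7, 210.0], [0.0, 0.0, 1.0]] [[0.529, 0.848, -0.012, -0.216], [0.597, -0.383, -0.705, -0.291], [-0.602, 0.366, -0.709, 1.463], [0.0, 0.0, 0.0, 1.0]]
```

View pics/top0.png

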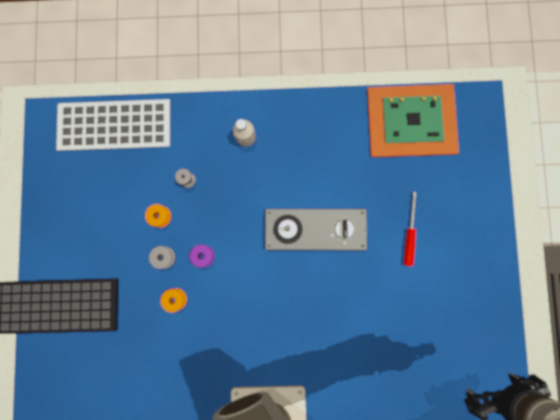

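View pics/scene0.png

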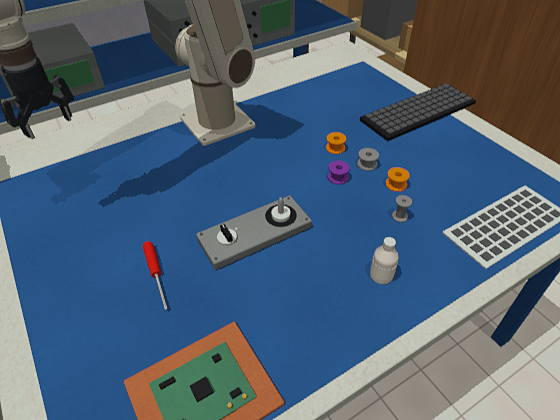

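The top view shows the wide spool at about (161,257), the spindle at (287,229), the knob at (345,229) and the slim spool at (184,178). Orange and purple decoys surround the wide spool. The scene view agrees with this.

```bash
cat > h.py <<'E'
import numpy as np, cv2
from scipy.spatial.transform import Rotation as R
from station import get_obs, read_camera, bot
def ray(c,uv,z,T=None):
    """world point at height z seen at pixel uv; T = camera-to-world"""
    T=np.linalg.inv(c["world_to_cam"]) if T is None else T
    d=T[:3,:3]@np.linalg.solve(c["K"],[uv[0],uv[1],1]); return T[:3,3]+d*(z-T[2,3])/d[2]
def tool():
    o=get_obs(); q=o["eef_rot"]; T=np.eye(4)
    T[:3,:3]=R.from_quat([q[1],q[2],q[3],q[0]]).as_matrix(); T[:3,3]=o["tcp_pos"]; return T
def wrist(name):
    T=tool(); c=read_camera("wrist"); cv2.imwrite(f"pics/{name}.png",c["color"][:,:,::-1])
    return c,T@c["T_tool_cam"],T
def go(xyz,yaw):
    """units for a move to xyz with tool x at yaw (deg), pointing down"""
    T=tool(); print("t",get_obs()["t"],"tcp",T[:3,3].round(4),"yaw",np.degrees(np.arctan2(T[1,0],T[0,0])).round(1),"tilt z",T[:3,2].round(3))
    y=np.radians(yaw); G=np.array([[np.cos(y),np.sin(y),0],[np.sin(y),-np.cos(y),0],[0,0,-1]])
    print("xyz",(T[:3,:3].T@(np.array(xyz)-T[:3,3])/.04).round(3),"dr",(R.from_matrix(T[:3,:3].T@G).as_rotvec(degrees=True)/5).round(2))
E
python3 - <<'E'
from h import *
c=dict(np.load("top0.npz")); hsv=cv2.cvtColor(c["color"],cv2.COLOR_RGB2HSV)
m=((hsv[:,:,1]<70)&(hsv[:,:,2]>60)).astype(np.uint8)
n,l,s,cen=cv2.connectedComponentsWithStats(m)
for i in range(1,n):
    if s[i,4]>15 and 140<cen[i][0]<380 and 110<cen[i][1]<320: print(s[i],cen[i].round(1))
for n,uv,z in(("spool",(161,257),.04),("seat",(287.5,229),.042),("knob",(344.5,229),.045),("bottle",(240,124),.12),("slim",(184,176),.06),("purple",(202,255),.04)): print(n,ray(c,uv,z).round(3))
T=tool();T2=read_camera("wrist")["T_tool_cam"];print(T2.round(3))
E
```

```text
[233 119  23  27 486] [243.9 132.1]
[175 169  21  19 293] [184.8 177.8]
[144 203  27  24  51] [153.5 210.7]
[ 265  209  102   41 4174] [315.5 229. ]
[149 246  26  23 489] [161.6 257.1]
[160 289  22  25  43] [166.3 304.5]
spool [0.441 0.272 0.04 ]
seat [ 0.504 -0.065  0.042]
knob [ 0.499 -0.215  0.045]
bottle [0.769 0.046 0.12 ]
slim [0.652 0.204 0.06 ]
purple [0.443 0.163 0.04 ]
[[ 0.    -0.95  -0.311  0.079]
 [ 1.     0.    -0.    -0.001]
 [ 0.    -0.311  0.95  -0.142]
 [ 0.     0.     0.     1.   ]]
```

```bash
python3 -c "
from h import *
go([.441,.272,.15],135)"
```

```text
t 0.15 tcp [ 0.1547 -0.475   0.2306] yaw 18.0 tilt z [-0.001  0.002 -1.   ]
xyz [ 12.589 -15.537   2.04 ] dr [-1.000e-02 -2.000e-02 -2.339e+01]
```

```bash
python3 -m jog '{"xyz":[[0.63,-0.78,0],[1.26,-1.55,0],[1.9,-2.3,0],[2.5,-3.1,0],[3.15,-3.9,0],[3.8,-4.7,0],[4.4,-5.4,0],[5.0,-6.2,0],[5.7,-7.0,0],[6.3,-7.8,0]],"dr":[[0,0,-1.2],[0,0,-2.4],[0,0,-3.5],[0,0,-4.7],[0,0,-5.9],[0,0,-7],[0,0,-8.2],[0,0,-9.4],[0,0,-10.5],[0,0,-11.7]]}' 0 40
python3 -c "
from h import *
go([.441,.272,.15],135)"
```

```text
t: 0.98
tcp_pos: [0.2981, -0.099, 0.2314]
eef_rot: [0.0, 0.784, 0.621, 0.0]
ft_force: [1.5, -0.1, -0.1]
finger_gap: 1.001
finger_force: 0.0
t 0.9833 tcp [ 0.2981 -0.099   0.2314] yaw 76.8 tilt z [ 0.001 -0.    -1.   ]
xyz [9.847 1.351 2.037] dr [ 1.000e-02  1.000e-02 -1.165e+01]
```

```bash
python3 -m jog '{"xyz":[[1,0.13,0.1],[2,0.26,0.3],[3,0.4,0.5],[4,0.5,0.7],[5,0.7,0.9],[6,0.8,1.1],[7,0.95,1.4],[8,1.1,1.7],[9,1.2,1.9],[9.85,1.35,2.04]],"dr":[[0,0,-1.2],[0,0,-2.4],[0,0,-3.5],[0,0,-4.7],[0,0,-5.9],[0,0,-7],[0,0,-8.2],[0,0,-9.4],[0,0,-10.5],[0,0,-11.7]]}' 
python3 -m jog '{"xyz":[[0,0,0],[0,0,0],[0,0,0]],"dr":[[0,0,0],[0,0,0],[0,0,0]]}'
python3 -c "
from h import *
c,Tc,T=wrist('w1'); np.savez('w1',K=c['K'],color=c['color'],Tc=Tc)
go([.441,.272,.15],135)"
```

```text
t: 1.82
tcp_pos: [0.4416, 0.2723, 0.1481]
eef_rot: [-0.001, 0.379, 0.925, -0.001]
ft_force: [1.8, 0.4, 0.3]
finger_gap: 1.001
finger_force: 0.0
t: 2.07
tcp_pos: [0.4413, 0.2693, 0.1491]
eef_rot: [-0.001, 0.383, 0.924, -0.001]
ft_force: [-0.1, -1.1, -0.1]
finger_gap: 0.996
finger_force: 0.0
t 2.1167 tcp [0.4414 0.2689 0.1496] yaw 135.0 tilt z [-0.001 -0.001 -1.   ]
xyz [ 0.063  0.047 -0.011] dr [-0.02 -0.   -0.01]
```

View pics/w1.png

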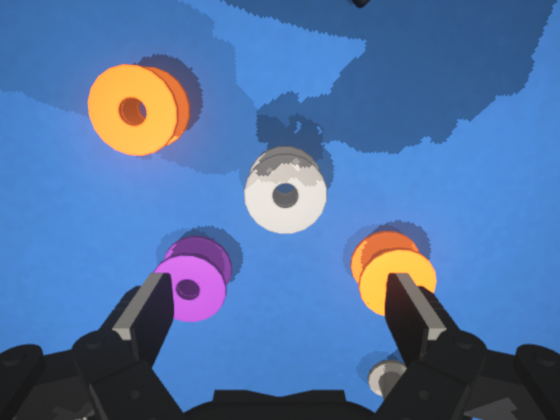

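The wide spool is centred in the wrist view. Its top flange spans columns 245–327, down to row 233, and its bore is at about (286,196).

```bash
python3 -c "
from h import *
d=dict(np.load('w1.npz')); hsv=cv2.cvtColor(d['color'],cv2.COLOR_RGB2HSV)
m=((hsv[:,:,1]<80)&(hsv[:,:,2]<150)).astype(np.uint8)[180:212,270:302]
n,l,s,cen=cv2.connectedComponentsWithStats(m); print(s[1:],cen[1:]+[270,180])
i=1+np.argmax(s[1:,4]); uv=cen[i]+[270,180]
P=ray(d,uv,.04,d['Tc']); print(P, ray(d,(245,193),.04,d['Tc']),ray(d,(327,193),.04,d['Tc']),ray(d,(286,233),.04,d['Tc']))
go([P[0],P[1],.011],135)"
```

```text
[[ 19   4   3   2   3]
 [  3   6  25  22 365]] [[290.         184.33333333]
 [285.07945205 197.64109589]]
[0.44194499 0.27478097 0.04      ] [0.41933853 0.25699726 0.04      ] [0.46054638 0.29833525 0.04      ] [0.46182696 0.25608671 0.04      ]
t 2.1167 tcp [0.4414 0.2689 0.1496] yaw 135.0 tilt z [-0.001 -0.001 -1.   ]
xyz [0.095 0.118 3.464] dr [-0.02 -0.   -0.01]
```

```bash
python3 -m jog '{"xyz":[[0.14,0.12,0.8],[0.14,0.12,1.6],[0.14,0.12,2.4],[0.14,0.12,3],[0.14,0.12,3.4],[0.14,0.12,3.56],[0.14,0.12,3.56],[0.14,0.12,3.56]],"dr":[[0,0,0],[0,0,0],[0,0,0],[0,0,0],[0,0,0],[0,0,0],[0,0,0],[0,0,0]]}'
python3 -m jog '{"xyz":[[0,0,0],[0,0,0],[0,0,0],[0,0,0],[0,0,0],[0,0,0],[0,0,0],[0,0,0],[0,0,0],[0,0,0]],"dr":[[0,0,0],[0,0,0],[0,0,0],[0,0,0],[0,0,0],[0,0,0],[0,0,0],[0,0,0],[0,0,0],[0,0,0]]}' 255 30
python3 -m jog '{"xyz":[[0,0,0],[0,0,-0.5],[0,0,-1.2],[0,0,-2],[0,0,-2.5],[0,0,-3],[0,0,-3.5],[0,0,-3.5],[0,0,-3.5]],"dr":[[0,0,0],[0,0,0],[0,0,0],[0,0,0],[0,0,0],[0,0,0],[0,0,0],[0,0,0],[0,0,0]]}'
python3 -c "
from h import *
c,Tc,T=wrist('w2')
go([.504,-.065,.15],180)"
```

```text
t: 2.78
tcp_pos: [0.4421, 0.2767, 0.0084]
eef_rot: [0.0, 0.383, 0.924, 0.0]
ft_force: [0.3, 0.8, 0.7]
finger_gap: 1.001
finger_force: 0.0
t: 3.62
tcp_pos: [0.4426, 0.2777, 0.0094]
eef_rot: [0.001, 0.382, 0.924, 0.001]
ft_force: [-1.3, -2.4, 6.3]
finger_gap: 0.685
finger_force: 30.5
t: 4.37
tcp_pos: [0.4425, 0.2779, 0.149]
eef_rot: [0.001, 0.382, 0.924, 0.002]
ft_force: [0.8, 0.1, -1.5]
finger_gap: 0.684
finger_force: 32.4
t 4.4167 tcp [0.4415 0.2773 0.1475] yaw 135.0 tilt z [ 0.001  0.001 -1.   ]
xyz [-7.151 -4.952 -0.066] dr [ 0.01  0.01 -8.99]
```

View pics/w2.png

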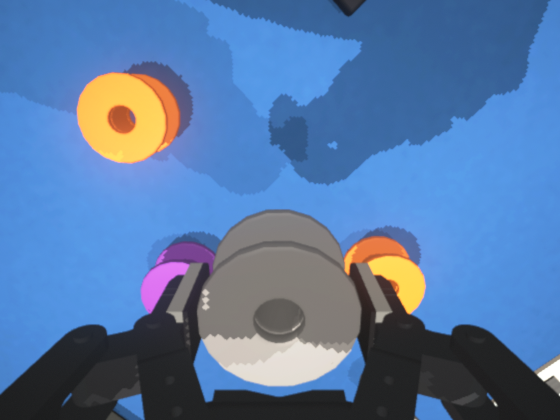

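The spool is held between the pads, with its bore at about (279,318). Next I'll move to a pose from which the wrist camera sees the spindle.

```bash
python3 -c "
from h import *
c=dict(np.load('w1.npz')); Tt=read_camera('wrist')['T_tool_cam']
im=cv2.imread('pics/w2.png'); g=cv2.cvtColor(im,cv2.COLOR_BGR2GRAY)[295:345,250:310]
for uv in((279,318),(279,315),(198,312),(361,312),(279,386)): print(ray(c,uv,-.0306,Tt).round(4))
go([.584,-.065,.17],180)"
```

```text
[ 0.0015  0.0003 -0.0306]
[ 0.0027  0.0003 -0.0306]
[ 0.004  -0.0284 -0.0306]
[ 0.004   0.0292 -0.0306]
[-0.0288  0.0003 -0.0306]
t 4.4667 tcp [0.4409 0.2769 0.1466] yaw 135.0 tilt z [-0.001 -0.001 -1.   ]
xyz [-8.571 -3.521 -0.584] dr [-0.01 -0.01 -8.99]
```

```bash
python3 -m jog '{"xyz":[[-0.86,-0.35,-0.2],[-1.7,-0.7,-0.4],[-2.6,-1.05,-0.6],[-3.4,-1.4,-0.6],[-4.3,-1.75,-0.6],[-5.1,-2.1,-0.6],[-6,-2.45,-0.6],[-6.9,-2.8,-0.6],[-7.7,-3.15,-0.6],[-8.57,-3.52,-0.6]],"dr":[[0,0,-0.9],[0,0,-1.8],[0,0,-2.7],[0,0,-3.6],[0,0,-4.5],[0,0,-5.4],[0,0,-6.3],[0,0,-7.2],[0,0,-8.1],[0,0,-9]]}' 
python3 -m jog '{"xyz":[[0,0,0],[0,0,0],[0,0,0],[0,0,0],[0,0,0]],"dr":[[0,0,0],[0,0,0],[0,0,0],[0,0,0],[0,0,0]]}'
python3 -c "
from h import *
c,Tc,T=wrist('w3'); np.savez('w3',K=c['K'],color=c['color'],Tc=Tc)
go([.504,-.065,.15],180)"
```

```text
t: 5.3
tcp_pos: [0.5838, -0.0661, 0.1692]
eef_rot: [-0.002, -0.002, 1.0, 0.0]
ft_force: [0.8, 1.3, -1.2]
finger_gap: 0.687
finger_force: 32.5
t: 5.72
tcp_pos: [0.5839, -0.0633, 0.1709]
eef_rot: [-0.001, -0.001, 1.0, 0.0]
ft_force: [-0.7, 0.5, -0.3]
finger_gap: 0.685
finger_force: 32.5
t 5.7667 tcp [ 0.5841 -0.0633  0.1711] yaw -179.9 tilt z [-0.001  0.    -1.   ]
xyz [ 2.002 -0.038  0.529] dr [ 0.   -0.01  0.03]
```

View pics/w3.png

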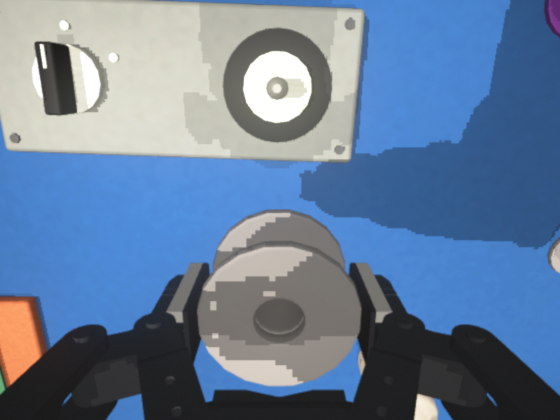

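The seat's white disc is centred at about (277,87), with the spindle tip at (277,88). The knob disc is near (66,78) with its bar upright, white line to the top (-x), dots at (64,25) and (113,57).

```bash
python3 -c "
from h import *
d=dict(np.load('w3.npz')); hsv=cv2.cvtColor(d['color'],cv2.COLOR_RGB2HSV)
m=((hsv[:,:,1]<40)&(hsv[:,:,2]>235)).astype(np.uint8)
cs,_=cv2.findContours(m[:170],cv2.RETR_EXTERNAL,cv2.CHAIN_APPROX_NONE)
for q in cs:
    if len(q)>30: e=cv2.fitEllipse(cv2.convexHull(q)); print(e, ray(d,e[0],.042,d['Tc']).round(4))
# spindle tip and bar top
print('tip',ray(d,(277,88),.09,d['Tc']).round(4))
k=((hsv[:,:,2]<70)).astype(np.uint8)[:170,:120]
n,l,s,cen=cv2.connectedComponentsWithStats(k); print(s[1:],cen[1:])
for uv in((5,150),(353,161)): print('edge',ray(d,uv,.03,d['Tc']).round(4))
for uv in((35,42),(60,42),(47,115),(77,114)): print('bar',ray(d,uv,.06,d['Tc']).round(4))
for uv in((64,25),(113,57)): print('dots',ray(d,uv,.03,d['Tc']).round(4))
cv2.imwrite('pics/c3.png',cv2.resize(cv2.imread('pics/w3.png')[20:150,20:340],None,fx=2.5,fy=2.5))"
```

```text
((36.20680236816406, 77.16996002197266), (7.67745304107666, 39.000526428222656), 171.343994140625) [ 0.4994 -0.2317  0.042 ]
((276.9416809082031, 86.29802703857422), (67.52742767333984, 70.83731079101562), 179.36387634277344) [ 0.5051 -0.0639  0.042 ]
((86.28514099121094, 79.14457702636719), (23.721384048461914, 54.68384552001953), 170.74505615234375) [ 0.5007 -0.197   0.042 ]
((42.61277389526367, 55.222511291503906), (3.337002992630005, 26.365087509155273), 171.52310180664062) [ 0.4852 -0.2245  0.042 ]
tip [ 0.5058 -0.0636  0.09  ]
[[  35   42   41   72 1377]
 [  45   97    2    5    8]
 [  49  113    3    1    3]] [[ 59.9557008   75.49600581]
 [ 45.375       99.        ]
 [ 50.         113.        ]]
edge [ 0.5526 -0.274   0.03  ]
edge [ 0.5604 -0.0045  0.03  ]
bar [ 0.4787 -0.2171  0.06  ]
bar [ 0.4786 -0.2012  0.06  ]
bar [ 0.5237 -0.2181  0.06  ]
bar [ 0.523  -0.1978  0.06  ]
dots [ 0.4647 -0.2129  0.03  ]
dots [ 0.4854 -0.1815  0.03  ]
```

View pics/c3.png

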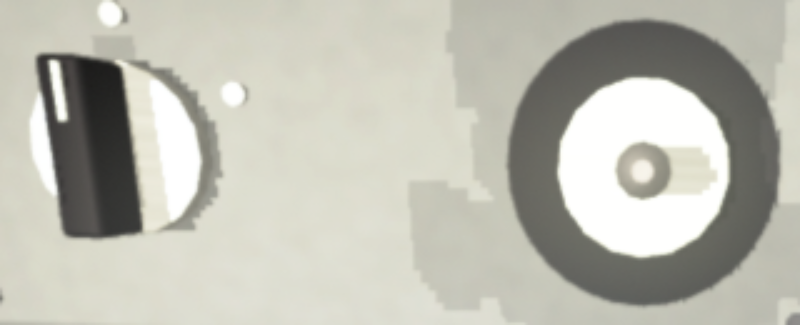

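The crop confirms the spindle and seat positions. The bar points along the winder's -x, and the second position is toward +y.

```bash
python3 -m jog '{"xyz":[[0.5,0,0],[1,0,0],[1.5,0,0],[1.93,-0.02,0.3],[1.93,-0.02,0.8],[1.93,-0.02,1.3],[1.93,-0.02,1.4],[1.93,-0.02,1.4],[1.93,-0.02,1.4],[1.93,-0.02,1.4]],"dr":[[0,0,0],[0,0,0],[0,0,0],[0,0,0],[0,0,0],[0,0,0],[0,0,0],[0,0,0],[0,0,0],[0,0,0]]}' 
python3 -c "
from h import *
go([.5067,-.0641,.051],180)
c,Tc,T=wrist('w4'); c=read_camera('scene'); cv2.imwrite('pics/s4.png',cv2.resize(c['color'][150:260,200:350,::-1],None,fx=4,fy=4))"
```

```text
t: 6.6
tcp_pos: [0.5085, -0.0653, 0.1166]
eef_rot: [0.001, -0.001, 1.0, -0.0]
ft_force: [-0.4, -0.2, -0.5]
finger_gap: 0.682
finger_force: 32.6
t 6.6 tcp [ 0.5085 -0.0653  0.1166] yaw -179.9 tilt z [ 0.002 -0.    -1.   ]
xyz [0.048 0.03  1.639] dr [-0.    0.03  0.01]
```

View pics/s4.png

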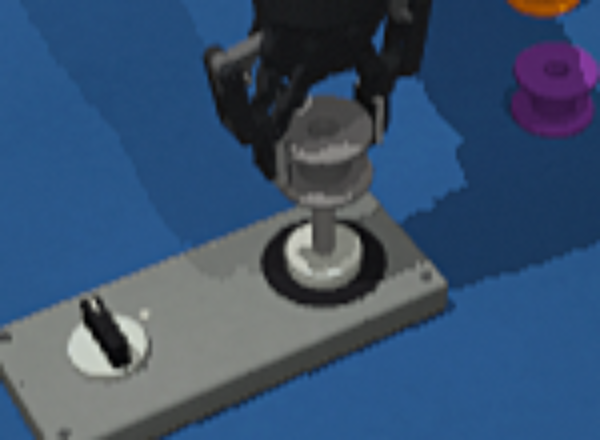

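The spool hangs centred above the spindle, so I'll descend in stages and watch the force.

```bash
python3 -m jog '{"xyz":[[0.05,0.03,0],[0.05,0.03,0.15],[0.05,0.03,0.3],[0.05,0.03,0.45],[0.05,0.03,0.6],[0.05,0.03,0.75],[0.05,0.03,0.75]],"dr":[[0,0,0],[0,0,0],[0,0,0],[0,0,0],[0,0,0],[0,0,0],[0,0,0]]}' 
python3 -c "
from h import *
go([.5067,-.0641,.051],180);print(get_obs()['ft_force'],get_obs()['moment'])"
```

```text
t: 7.28
tcp_pos: [0.5041, -0.0642, 0.0835]
eef_rot: [-0.002, -0.0, 1.0, 0.0]
ft_force: [-0.8, -0.4, -0.8]
finger_gap: 0.682
finger_force: 32.6
t 7.2833 tcp [ 0.5041 -0.0642  0.0835] yaw -180.0 tilt z [-0.003  0.    -1.   ]
xyz [-0.068  0.001  0.812] dr [ 0.   -0.04  0.01]
[-0.76036276 -0.43870295 -0.79357241] [-0.04783747 -0.03732376  0.03462752]
```

```bash
python3 -m jog '{"xyz":[[-0.03,0,0],[-0.03,0,0.15],[-0.03,0,0.3],[-0.03,0,0.45],[-0.03,0,0.6],[-0.03,0,0.7],[-0.03,0,0.7],[-0.03,0,0.7]],"dr":[[0,0,0],[0,0,0],[0,0,0],[0,0,0],[0,0,0],[0,0,0],[0,0,0],[0,0,0]]}' 
python3 -c "
from h import *
go([.5067,-.0641,.051],180);print(get_obs()['ft_force'],get_obs()['moment'])"
```

```text
t: 7.95
tcp_pos: [0.5062, -0.0643, 0.0569]
eef_rot: [-0.0, -0.0, 1.0, 0.0]
ft_force: [-0.4, -0.7, -1.5]
finger_gap: 0.679
finger_force: 32.6
t 7.95 tcp [ 0.5062 -0.0643  0.0569] yaw -180.0 tilt z [-0.001  0.    -1.   ]
xyz [-0.012  0.004  0.148] dr [ 0.   -0.01  0.01]
[-0.42863762 -0.68105113 -1.52785251] [ 0.00793492 -0.04094374 -0.03325273]
```

```bash
python3 -m jog '{"xyz":[[0,0,0.05],[0,0,0.1],[0,0,0.14],[0,0,0.16],[0,0,0.16],[0,0,0.16]],"dr":[[0,0,0],[0,0,0],[0,0,0],[0,0,0],[0,0,0],[0,0,0]]}'
```

```text
t: 8.45
tcp_pos: [0.5068, -0.0644, 0.0515]
eef_rot: [0.0, -0.0, 1.0, -0.0]
ft_force: [-1.8, -0.5, 4.7]
finger_gap: 0.686
finger_force: 32.8
```

```bash
python3 -m jog '{"xyz":[[0,0,0],[0,0,0],[0,0,0],[0,0,0],[0,0,0],[0,0,0],[0,0,0],[0,0,0]],"dr":[[0,0,0],[0,0,0],[0,0,0],[0,0,0],[0,0,0],[0,0,0],[0,0,0],[0,0,0]]}' 0
python3 -m jog '{"xyz":[[0,0,-0.3],[0,0,-0.8],[0,0,-1.4],[0,0,-2],[0,0,-2.5],[0,0,-2.5],[0,0,-2.5],[0,0,-2.5]],"dr":[[0,0,0],[0,0,0],[0,0,0],[0,0,0],[0,0,0],[0,0,0],[0,0,0],[0,0,0]]}'
python3 -c "
from h import *
c,Tc,T=wrist('w5'); np.savez('w5',K=c['K'],color=c['color'],Tc=Tc)
a=cv2.imread('pics/w5.png'); c=read_camera('scene'); b=cv2.resize(c['color'][150:260,200:300,::-1],(382,420),interpolation=2)
cv2.imwrite('pics/m5.png',cv2.resize(np.hstack([a,b]),(800,357)))
go([.501,-.2137,.12],178.3)"
```

```text
t: 9.12
tcp_pos: [0.5065, -0.0643, 0.0509]
eef_rot: [-0.0, -0.0, 1.0, -0.0]
ft_force: [-0.6, -0.2, -0.4]
finger_gap: 1.002
finger_force: 0.0
t: 9.78
tcp_pos: [0.5061, -0.0643, 0.1503]
eef_rot: [-0.0, -0.0, 1.0, 0.0]
ft_force: [-1.0, -0.4, -0.7]
finger_gap: 1.001
finger_force: 0.0
t 9.8833 tcp [ 0.5055 -0.0642  0.1496] yaw -180.0 tilt z [-0.003  0.    -1.   ]
xyz [ 0.114 -3.738  0.739] dr [ 0.   -0.03  0.35]
```

View pics/m5.png

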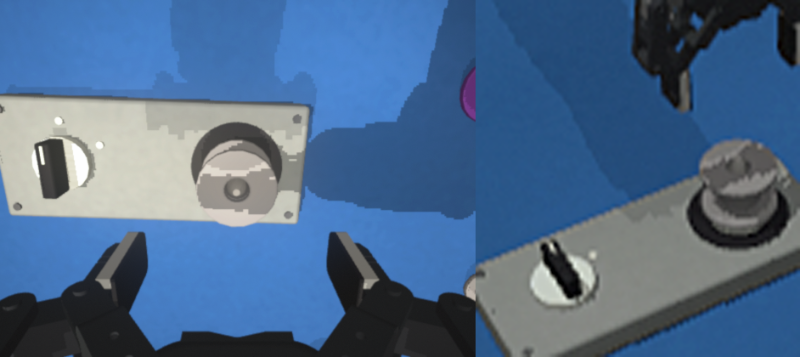

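The spool is released and sits down on its seat, with the spindle visible in its bore, and the knob is still in its first position. Next I'll move over the knob.

```bash
python3 -m jog '{"xyz":[[0.02,-0.6,0],[0.04,-1.2,0],[0.06,-1.8,0],[0.08,-2.4,0],[0.11,-3,0.2],[0.11,-3.5,0.5],[0.11,-3.74,0.74],[0.11,-3.74,0.74],[0.11,-3.74,0.74],[0.11,-3.74,0.74]],"dr":[[0,0,0],[0,0,0],[0,0,0],[0,0,0.1],[0,0,0.2],[0,0,0.35],[0,0,0.35],[0,0,0.35],[0,0,0.35],[0,0,0.35]]}' 
python3 -c "
from h import *
c,Tc,T=wrist('w6'); np.savez('w6',K=c['K'],color=c['color'],Tc=Tc)
go([.501,-.2137,.044],178.3)"
```

```text
t: 10.72
tcp_pos: [0.5021, -0.2128, 0.121]
eef_rot: [-0.0, 0.014, 1.0, 0.0]
ft_force: [0.5, 0.4, 0.4]
finger_gap: 1.001
finger_force: 0.0
t 10.7667 tcp [ 0.5025 -0.2128  0.1215] yaw 178.4 tilt z [ 0.  0. -1.]
xyz [ 0.036 -0.024  1.938] dr [0.01 0.   0.01]
```

View pics/w6.png

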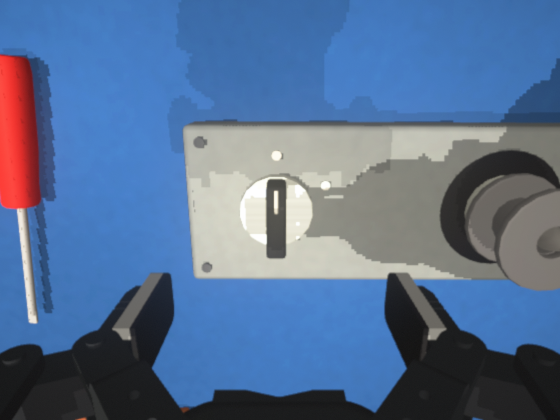

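The knob bar spans columns 267–286 and rows 180–258 and is aligned with the tool. The screwdriver is well off to the left.

```bash
python3 -c "
from h import *
d=dict(np.load('w6.npz')); 
for uv in((276.5,180),(276.5,258)): print(ray(d,uv,.06,d['Tc']).round(4))
P=ray(d,(276.5,218),.06,d['Tc']);print(P)
go([P[0],P[1],.044],178.3)"
```

```text
[ 0.4738 -0.2124  0.06  ]
[ 0.5228 -0.2139  0.06  ]
[ 0.49678276 -0.21311292  0.06      ]
t 10.7667 tcp [ 0.5025 -0.2128  0.1215] yaw 178.4 tilt z [ 0.  0. -1.]
xyz [ 0.142 -0.012  1.938] dr [0.01 0.   0.01]
```

```bash
python3 -m jog '{"xyz":[[0.07,-0.01,0.4],[0.07,-0.01,0.8],[0.07,-0.01,1.2],[0.07,-0.01,1.6],[0.07,-0.01,1.85],[0.07,-0.01,1.9],[0.07,-0.01,1.9],[0.07,-0.01,1.9]],"dr":[[0,0,0],[0,0,0],[0,0,0],[0,0,0],[0,0,0],[0,0,0],[0,0,0],[0,0,0]]}' 
python3 -m jog '{"xyz":[[0,0,0],[0,0,0],[0,0,0],[0,0,0],[0,0,0],[0,0,0],[0,0,0],[0,0,0],[0,0,0],[0,0,0]],"dr":[[0,0,0],[0,0,0],[0,0,0],[0,0,0],[0,0,0],[0,0,0],[0,0,0],[0,0,0],[0,0,0],[0,0,0]]}' 255 30
python3 -m jog '{"xyz":[[0,0,0],[0,0,0],[0,0,0]],"dr":[[0,0,0],[0,0,0],[0,0,0]]}'
```

```text
t: 11.43
tcp_pos: [0.5002, -0.2141, 0.0462]
eef_rot: [0.001, 0.015, 1.0, -0.0]
ft_force: [-1.0, 0.8, 0.4]
finger_gap: 0.998
finger_force: 0.0
t: 12.27
tcp_pos: [0.4995, -0.2145, 0.0456]
eef_rot: [0.0, 0.015, 1.0, -0.0]
ft_force: [-1.0, -0.1, 3.0]
finger_gap: 0.13
finger_force: 32.2
t: 12.52
tcp_pos: [0.4995, -0.2145, 0.0455]
eef_rot: [0.0, 0.015, 1.0, -0.0]
ft_force: [-1.1, -1.7, 3.9]
finger_gap: 0.129
finger_force: 32.3
```

Gripped: the opening is about 11 mm, which matches the 12 mm bar. Now I'll turn it clockwise, positive about tool z.

```bash
python3 -m jog '{"xyz":[[0,0,0],[0,0,0],[0,0,0],[0,0,0],[0,0,0],[0,0,0],[0,0,0],[0,0,0],[0,0,0],[0,0,0]],"dr":[[0,0,0.7],[0,0,1.4],[0,0,2.1],[0,0,2.8],[0,0,3.5],[0,0,4.2],[0,0,4.9],[0,0,5.6],[0,0,6.3],[0,0,6.3]]}' 
python3 -m jog '{"xyz":[[0,0,0],[0,0,0],[0,0,0],[0,0,0],[0,0,0],[0,0,0],[0,0,0],[0,0,0],[0,0,0],[0,0,0]],"dr":[[0,0,0.7],[0,0,1.4],[0,0,2.1],[0,0,2.8],[0,0,3.5],[0,0,4.2],[0,0,4.9],[0,0,5.6],[0,0,6],[0,0,6.1]]}' 
python3 -c "
from h import *
go([.501,-.2137,.044],115);print(get_obs()['moment'])"
```

```text
t: 13.35
tcp_pos: [0.4999, -0.2134, 0.0456]
eef_rot: [0.0, 0.286, 0.958, 0.001]
ft_force: [-1.2, 2.0, 4.5]
finger_gap: 0.126
finger_force: 32.4
t: 14.18
tcp_pos: [0.5007, -0.2128, 0.0455]
eef_rot: [0.0, 0.527, 0.85, 0.002]
ft_force: [3.1, 4.8, 3.5]
finger_gap: 0.129
finger_force: 32.3
t 14.1833 tcp [ 0.5007 -0.2128  0.0455] yaw 116.4 tilt z [ 0.003  0.003 -1.   ]
xyz [-0.025 -0.004  0.039] dr [ 0.04 -0.02  0.28]
[ 1.01221297 -0.55408546 -0.06490135]
```

Turned 62°. Now I'll release, rise and check.

```bash
python3 -m jog '{"xyz":[[0,0,0],[0,0,0],[0,0,0],[0,0,0],[0,0,0],[0,0,0],[0,0,0],[0,0,0]],"dr":[[0,0,0],[0,0,0],[0,0,0],[0,0,0],[0,0,0],[0,0,0],[0,0,0],[0,0,0]]}' 0
python3 -m jog '{"xyz":[[0,0,-0.3],[0,0,-0.8],[0,0,-1.4],[0,0,-2],[0,0,-2.5],[0,0,-3],[0,0,-3.2],[0,0,-3.2],[0,0,-3.2],[0,0,-3.2]],"dr":[[0,0,0],[0,0,0],[0,0,0],[0,0,0],[0,0,0],[0,0,0],[0,0,0],[0,0,0],[0,0,0],[0,0,0]]}'
python3 -c "
from h import *
wrist('w7'); a=cv2.imread('pics/w7.png'); c=read_camera('scene'); b=cv2.resize(c['color'][150:260,200:300,::-1],(382,420),interpolation=2)
cv2.imwrite('pics/m7.png',cv2.resize(np.hstack([a,b]),(800,357)))"
```

```text
t: 14.85
tcp_pos: [0.4994, -0.2143, 0.0453]
eef_rot: [-0.0, 0.528, 0.849, -0.0]
ft_force: [0.5, 0.6, 0.3]
finger_gap: 0.999
finger_force: 0.0
t: 15.68
tcp_pos: [0.4986, -0.2139, 0.1718]
eef_rot: [-0.001, 0.528, 0.849, -0.0]
ft_force: [0.5, -1.0, -0.8]
finger_gap: 1.001
finger_force: 0.0
```

View pics/m7.png

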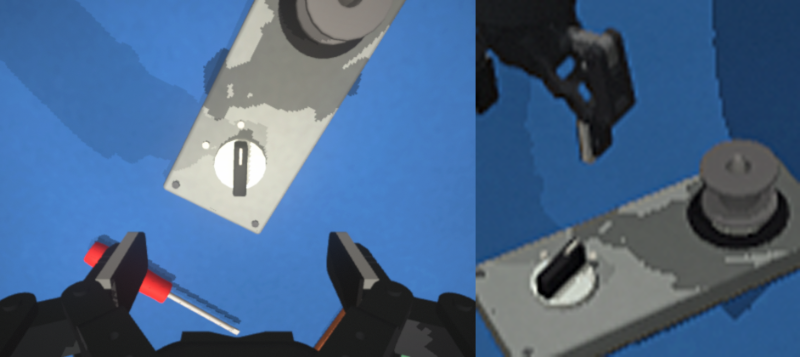

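The knob's white line now points at the second dot and has stayed there after release. The spool is on its seat and the gripper is clear of everything.

```bash
python3 -c "
from station import bot
print(bot.sign_off())"
```

```text
the job is handed in; nothing more can be done
None
```

The wide spool is on the spindle, down on its seat and released. The brake knob is turned to its second position and stayed there, nothing else was touched, and the job was handed in at about 16 s (the hand-in gave no verdict).

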